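Hold the cell nest's guard open

TASK

Unlock the guard of the cell test nest by sliding its transport lock knob to the end stop, away from you towards the hinge side. Then take the guard by the knob on its front edge, raise it to 50 degrees from shut (within 5 degrees) and finish while still holding it there steadily, so that the cells can be changed: it falls shut if let go. Leave the things lying round the nest where they are.

Things in the scene. Friction and masses are not known exactly. Their poses are not given: they have to be found in the camera images.
- nest: Cell test nest, fixed to the bench: base plate 240 (x) x 300 (y) x 12 mm, reaching 110 mm left and 190 mm right of the origin; on it a dark steel box 200x200 mm, rim 92 mm above the bench, round cells inside. Origin: on the bench under the box's centre. x axis from the guard's front knob to its hinge (about away from the robot), y left, z up. A rail 40 mm wide, 85 mm high, 150 mm to the right carries the lock.
- guard (a joint): Angle of the guard, rad: 0 shut (start), grows as its front rises, stop at 1.6; 50 degrees is 0.873. Flat frame with a clear window, 8 mm thick, 200 mm wide, 205 mm front to back, about 0.3 kg, lying on the box's rim. Gravity and a spring pull it shut (1 to 2.5 N at the knob). It cannot rise while the lock's tongue lies over the lug on its right edge.
- guard_knob (a point): Centre of the guard's black knob: a round barrel 28 mm across, 26 mm long, axis along the nest's y, flat ends left and right; a neck 12 mm wide carries it 35 mm ahead of the guard's front edge. At the start 140 mm in front (-x) of the nest's origin, 96 mm above the bench; 240 mm from the hinge axis. Free space beneath. Gripped by its flat ends it can pivot between the fingers as the guard rises.
- guard_hinge (a point): Point on the hinge axis at mid width, 100 mm behind (+x) the nest's origin, 96 mm above the bench. The axis runs along the nest's y.
- lock (a joint): Travel of the transport lock in m: 0 to 0.010 at the start (locked), 0.050 at its end stop (unlocked). It slides along the nest's +x, towards the hinge side, against about 1.5 N of friction, and stays where it is left.
- lock_knob (a point): Centre of the lock's upright round black grip knob, 20 mm across, from 116 to 147 mm above the bench (centre 131), 150 mm right of the nest's origin. It stands on a short stem on a steel carriage 36x36 mm, top 107 mm above the bench. A flat tongue reaches left from the carriage over the guard's lug; the guard's right edge is 50 mm left of the knob's axis.
- side_cutters: Bystander, to be left alone: side cutters with red handles, 50x119x13 mm. Origin: centre of its underside, on the bench.
- nickel_roll: Bystander, to be left alone: flat white roll of strip, 68 mm across, 12 mm high. Origin: centre of its underside, on the bench.
- plug: Bystander, to be left alone: small yellow connector, 17x34x8 mm. Origin: centre of its underside, on the bench.
- screw_dish: Bystander, to be left alone: round dish of screws, 67 mm across, 25 mm high. Origin: centre of its underside, on the bench.
- driver_precision: Bystander, to be left alone: small screwdriver, 120 mm long, 14 mm thick. Origin: centre of its underside, on the bench.
- tape_black: Bystander, to be left alone: black roll of tape, 58 mm across, 19 mm high. Origin: centre of its underside, on the bench.

How it is judged (in metres and radians):
On the way, in this order (a step that is already met when the one before it is completed fails the run):
1. the lock is at its end stop with the guard still down (value of joint lock above 0.045 m and value of joint guard below 0.15 rad), for 0.2 s.
2. the guard is held by the fingers at 50 degrees, within 5 (value of joint guard between 0.785 and 0.96 rad and contact force between the fingers and guard above 0.5 N), for 0.3 s.
At the end, for the whole second after the job is handed in: The lock is within 5 mm of its end stop; the guard stands still between 45 and 55 degrees, its knob more than 250 mm above the bench, carried by the gripper's fingers alone (finger force on the guard over 0.5 N, none of the loose things touching it) (all of step 2 and value of joint lock above 0.045 m and velocity of joint guard between -0.05 and 0.05 rad/s and height (world z) of guard_knob above 0.25 m and contact force between guard and side_cutters below 0.2 N and contact force between guard and nickel_roll below 0.2 N and contact force between guard and plug below 0.2 N and contact force between guard and screw_dish below 0.2 N and contact force between guard and driver_precision below 0.2 N and contact force between guard and tape_black below 0.2 N); the arm keeps its last pose, push and grip.
It fails at once if one of the things lying round the nest is moved by more than 30 mm (distance of any of side_cutters, nickel_roll, plug, screw_dish, driver_precision, tape_black from where it was at the start of the episode above 0.03 m).
It also fails if it takes over 43 s, if anything falls off the work surface, if the arm or the gripper's body presses on something with over 40 N, if the wrist force passes 120 N, or if a joint passes its speed limit or range.

ROBOT

A 6-joint arm with a two-finger parallel gripper is mounted at the origin on the work surface; the furniture and walls round the work are solid. World frame = base frame: x ahead of the robot, y to its left, z up, the work surface at z = 0. Lengths are in mm, angles in rad, forces in N, time in s.
With the tool pointing down it reaches from about 275 to 1000 mm from the base axis. Payload 8.4 kg.
Tool frame: the origin (TCP) lies midway between the tips of the shut fingers; the grasp point (between the pads) lies 19 mm behind it; z points along the fingers, y is the line along which they close (so a half turn about z gives the same grasp; the last joint's range is limited). The gripper opens to 85 mm and grips with 20 to 120 N. Pads are 22 mm wide; open, the fingers measure 114 mm over their backs; the gripper's body (76 mm by 85 mm) begins 54 mm behind the grasp point. The pads swing forward as they close: fully open they stand 13 mm farther back than shut.
Start: joints at [-1.194, 0.353, 1.633, -0, 1.155, -0.002], TCP at [231.127, -580.696, 231.281] pointing down, gripper open.
Joint ranges: [-2.63, 2.63], [-0.92, 2.1], [0.06, 2.66], [-1.3, 4.44], [0, 2.69], [-3.02, 3.02]. Speed limits (rad/s): [2.22, 2.22, 2.79, 3.14, 3.14, 3.14].

INTERFACE

Orientations are given as [roll, pitch, yaw] about the fixed x, y, z axes, in that order (R = Rz(yaw) Ry(pitch) Rx(roll)).
In Python, from rig import monitor, imaging, r gives the robot as it stands.
- The arm moves only by the tool drive_tool, never from a script. Its argument "plan" is a list of rows, each an object of numbers: "x", "y", "z": the shift along the tool's x, y, z in units of 50 mm (1.0 is 50 mm); "ax", "ay", "az": the turn, a rotation vector about the tool's x, y, z in units of 6 degrees (1.0 is 6 degrees); "hand": the finger opening in mm, from 0 to 85.4. In form: [{"x": .., "y": .., "z": .., "ax": .., "ay": .., "az": .., "hand": ..}, ...]. A call has 1 to 8 rows; each row is the pose to reach, as a shift and turn from the pose commanded when the call began, along the tool's axes at that moment; what a row does not reach only later rows make up. A row lasts 1/10 s, in which the tool goes at most 50 mm and 8.59 degrees, less where a joint would pass 70% of its speed; a pose out of reach is approached as far as the arm can. A call with a gripper value outside its range is refused whole. The fingers move at their own pace and stop on an object; "grip_force" is the grip in N (left out, the last holds). Time passes only in rows, so rows that repeat a pose let the fingers close. It gives the time, the measured TCP pose, the force, the opening and the grip force at its end, in the units of the state.
- monitor.sense(): the state, without advancing time (a new reading comes with each control period).
- imaging.grab_frame(name): name is "side" or "top"; returns the picture (384x512x3 uint8, red, green, blue); there is no depth.
- imaging.camera_info(name): a dict with "mtx" (3x3 intrinsics, pixels), "R" (3x3) and "t" (3): a world point X has camera coordinates R X + t. Camera axes: x right, y down, z forward; pixel columns grow to the right and rows downward; lengths in mm; the calibration is good to about 2 mm. A picture is of the moment at which its call begins. camera_info takes no time and is no camera call.
- r.sign_off(): hands the job in; it is judged then, once.
The state is a dict: "clock": time; "qpos": joint angles; "qvel": joint speeds; "joint_efforts": joint torques, N m; "eef_pos": TCP position; "tcp_rot": TCP orientation; "contact_force": force on the tool from outside, world axes, zero at the start; "wrist_torque": the same for the moment, N m; "opening": opening from 0.0 (shut) to 1.0 (fully open); "grasp_force": force on a finger pad.
Only numpy, scipy, OpenCV 4.12 (cv2) and the standard library are available. Lean on these libraries where they do the work, as an engineer would, in place of code of your own. Each camera call takes 0.05 s, during which the arm holds its last target. There are 200 camera calls.

## Working session

There is one attempt and no reset: what is moved stays moved. The work goes in short steps, Python scripts to look and compute and a tool call to move; the robot and the scene stay as the last step left them, time stands still between calls to the robot, and variables do not carry over. Pictures are saved under pics/ and viewed, at most 10 in all, crops included, and the job is handed in when it is done.

Besides the shell and the picture viewer there is one more tool, called after "Call:" as a command line: name --argument value ..., lists and objects as JSON in quotes. drive_tool: Moves the arm, as the interface text tells. Its arguments: {"type":"object","properties":{"plan":{"type":"array","items":{"type":"object","properties":{"x":{"type":"number"},"y":{"type":"number"},"z":{"type":"number"},"ax":{"type":"number"},"ay":{"type":"number"},"az":{"type":"number"},"hand":{"type":"number"}}}},"grip_force":{"type":"number"}},"required":["plan"]}

```bash
mkdir -p pics; python3 - <<'E'
from rig import monitor, imaging, r
import cv2,numpy as np
for n in("side","top"):
    cv2.imwrite(f"pics/{n}0.png",imaging.grab_frame(n)[:,:,::-1])
    c=imaging.camera_info(n);print(n,np.round(c["mtx"],1).tolist(),np.round(c["R"],4).tolist(),np.round(c["t"],1).tolist())
s=monitor.sense();print(s)
E
```

```text
side [[492.1, 0.0, 256.2], [0.0, 492.1, 186.5], [0.0, 0.0, 1.0]] [[0.9935, -0.1139, -0.0041], [-0.0712, -0.5919, -0.8028], [0.089, 0.7979, -0.5962]] [-544.9, 101.4, 1669.7]
top [[371.2, 0.0, 249.9], [0.0, 371.2, 190.0], [0.0, 0.0, 1.0]] [[0.0017, -0.9999, -0.0112], [-0.9896, -0.0001, -0.1439], [0.1439, 0.0114, -0.9895]] [-20.1, 563.0, 1065.6]
{'clock': 0.1, 'qpos': array([-1.19440581e+00,  3.53562530e-01,  1.63405865e+00,  2.10586054e-05,
        1.15521000e+00, -2.44688145e-03]), 'qvel': array([-0.00051606, -0.00185481, -0.00171171,  0.00063313,  0.00076036,
        0.00159441]), 'joint_efforts': array([ 3.71263659e-04, -6.06354761e+01, -3.42818391e+01,  5.63664912e-05,
        3.80768513e-03, -2.02005154e-06]), 'eef_pos': array([ 230.97151169, -580.29380297,  230.64745278]), 'tcp_rot': array([-3.14035418e+00, -2.22860180e-05,  3.78828869e-01]), 'contact_force': array([-0.35524191, -0.45195164, -0.05215932]), 'wrist_torque': array([ 0.00628217, -0.00154366, -0.02955076]), 'grasp_force': 0.0, 'opening': 1.0026442351447251}
```

View pics/side0.png

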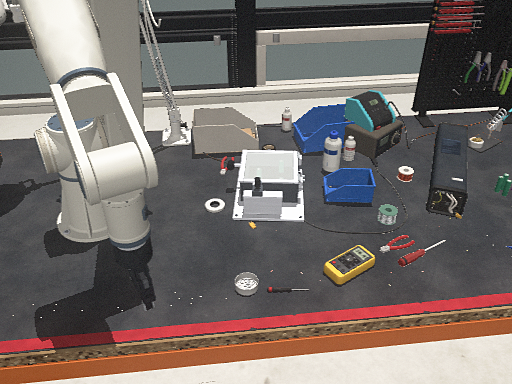

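View pics/top0.png

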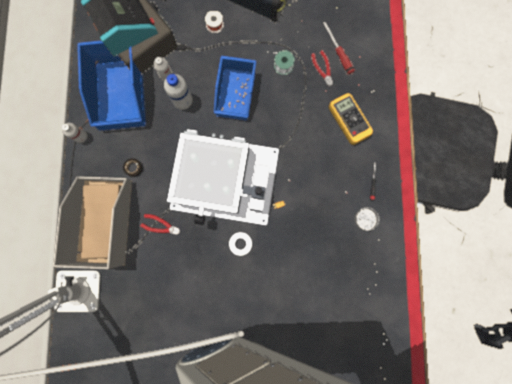

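The side view shows the nest at about (268,185). In the top view the nest is at about (222,178), the guard knob near (200,219), the lock knob near (259,191), the side cutters near the front left and the roll in front. I'll enlarge both.

```bash
python3 - <<'E'
import cv2,numpy as np
a=cv2.imread("pics/top0.png")[120:260,130:290];b=cv2.imread("pics/side0.png")[140:240,195:315]
a=cv2.resize(a,None,fx=3.7,fy=3.7,interpolation=2)
b=cv2.resize(b,None,fx=5,fy=5,interpolation=2)
cv2.imwrite("pics/a.png",a);cv2.imwrite("pics/b.png",b)
E
```

```text
(no output)
```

View pics/a.png

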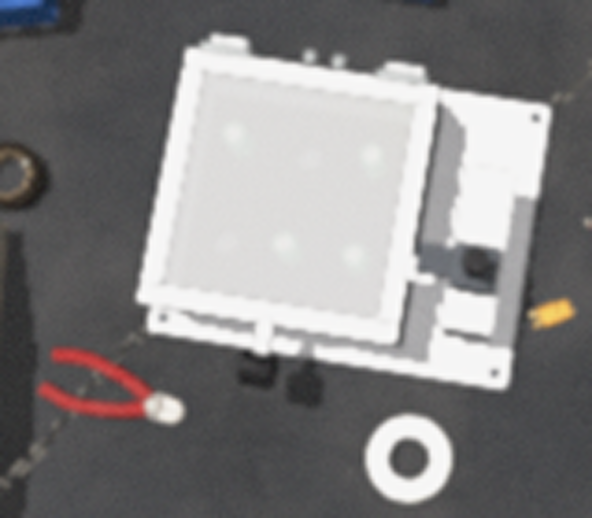

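View pics/b.png

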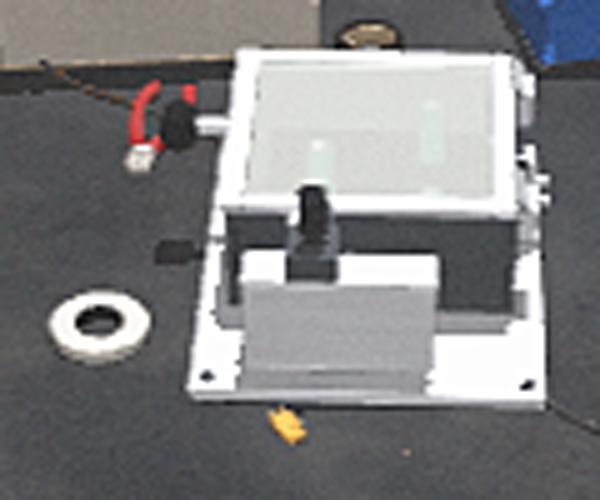

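In the top crop the guard knob is at px (258,370), the lock knob at (482,260), and the guard and plate corners are visible. In the side crop the guard knob is at (179,125) and the lock knob at (313,210). I'll fit the nest pose to all of these.

```bash
cat > h.py <<'E'
import numpy as np
from rig import imaging
from scipy.spatial.transform import Rotation as Ro
C={n:imaging.camera_info(n) for n in("side","top")}
def proj(n,X):
    c=C[n];p=np.asarray(c["mtx"])@(np.asarray(c["R"])@X+np.asarray(c["t"]).ravel());return p[:2]/p[2]
def nest(p,L):
    c,s=np.cos(p[2]),np.sin(p[2]);return np.array([p[0]+c*L[0]-s*L[1],p[1]+s*L[0]+c*L[1],L[2]])
E
python3 - <<'E'
from h import *
from scipy.optimize import least_squares
T=lambda u,v:(130.-.36+u/3.7,120-.36+v/3.7)
S=lambda u,v:(195-.4+u/5,140-.4+v/5)
obs=[("top",T(258,370),(-140,0,96)),("side",S(179,125),(-140,0,96)),
("top",T(190,50),(100,100,100)),("top",T(436,90),(100,-100,100)),("top",T(400,340),(-105,-100,100)),("top",T(138,298),(-105,100,100)),
("top",T(148,333),(-120,110,12)),("top",T(508,388),(-120,-190,12)),("top",T(550,103),(120,-190,12)),
("side",S(190,400),(-120,-190,6)),("side",S(545,403),(120,-190,6))]
L=[("top",T(482,260),140),("side",S(313,210),131)]
def res(p):
    o=[proj(n,nest(p,l))-uv for n,uv,l in obs]
    o+=[proj(n,nest(p,(p[3],-150,z)))-uv for n,uv,z in L]
    return np.concatenate(o)
f=least_squares(res,[600,80,-.15,0],loss='soft_l1',x_scale=[100,100,.1,30])
print(f.x,np.round(f.fun.reshape(-1,2),1).tolist())
p=f.x
for n,l in dict(gk=(-140,0,96),lk=(p[3],-150,131),hinge=(100,0,96)).items():print(n,nest(p,l).round(1))
E
```

```text
[ 6.08882417e+02  9.73989059e+01 -1.54388760e-01 -3.80037232e+01] [[0.8, 0.2], [0.1, -0.5], [-0.6, -0.9], [1.3, -1.5], [-0.4, 1.3], [0.2, 1.7], [0.1, -0.2], [0.3, 0.3], [0.5, 0.7], [0.2, -1.4], [0.9, -0.3], [-1.1, 0.2], [0.4, -0.1]]
gk [470.5 118.9  96. ]
lk [548.3 -45.  131. ]
hinge [707.7  82.   96. ]
```

The fit is consistent (≤1.7 px) and matches the given sizes. I'll write a helper that gives moves in tool units.

```bash
cat >> h.py <<'E'
P=np.array([608.9,97.4,-.1544])
def to(X,pitch=0.,yaw=P[2]):
    """row values for TCP target X; pitch tilts tool about nest y (positive: fingertips lean to robot)"""
    from rig import monitor
    s=monitor.sense();R0=Ro.from_euler("xyz",s["tcp_rot"])
    R1=Ro.from_euler("z",yaw)*Ro.from_euler("y",pitch)*Ro.from_euler("x",np.pi)
    d=R0.inv().apply(np.asarray(X)-s["eef_pos"])/50; w=(R0.inv()*R1).as_rotvec(degrees=True)/6
    print("shift",d.round(3),"turn",w.round(3),"t",s["clock"],"eef",s["eef_pos"].round(1),"rot",s["tcp_rot"].round(3),"F",s["contact_force"].round(1),"q",s["qpos"].round(2),"grip",round(float(s["grasp_force"]),1),round(float(s["opening"]),2))
E
python3 -c "
from h import *
to([548,-45,200])"
```

```text
shift [ 9.85  -7.601  0.623] turn [-1.200e-02  3.000e-03  5.092e+00] t 0.1 eef [ 231.  -580.3  230.6] rot [-3.14  -0.     0.379] F [-0.4 -0.5 -0.1] q [-1.19  0.35  1.63  0.    1.16 -0.  ] grip 0.0 1.0
```

Call:
drive_tool --plan '[{"x":4.9,"y":-3.8,"z":0,"az":2.5,"hand":60},{"x":4.9,"y":-3.8,"z":0,"az":2.5,"hand":60},{"x":4.9,"y":-3.8,"z":0,"az":2.5,"hand":60},{"x":9.85,"y":-7.6,"z":0.4,"az":5.09,"hand":60},{"x":9.85,"y":-7.6,"z":0.4,"az":5.09,"hand":60},{"x":9.85,"y":-7.6,"z":0.4,"az":5.09,"hand":60},{"x":9.85,"y":-7.6,"z":0.4,"az":5.09,"hand":60},{"x":9.85,"y":-7.6,"z":0.4,"az":5.09,"hand":60}]'

```text
invalid input
```

```bash
python3 -c "
from h import *
to([548,-45,180])"
```

```text
shift [ 9.85  -7.601  1.023] turn [-1.200e-02  3.000e-03  5.092e+00] t 0.1 eef [ 231.  -580.3  230.6] rot [-3.14  -0.     0.379] F [-0.4 -0.5 -0.1] q [-1.19  0.35  1.63  0.    1.16 -0.  ] grip 0.0 1.0
```

Call:
drive_tool --plan '[{"x":1.0,"y":-0.77,"z":0,"ax":0,"ay":0,"az":0.5,"hand":60}]'

```text
clock: 0.2
eef_pos: [255.2, -540.7, 230.8]
tcp_rot: [3.14, 0.001, 0.323]
contact_force: [1.5, 0.4, -0.2]
opening: 0.857
grasp_force: 0.0
```

Call:
drive_tool --plan '[{"x":8.0,"y":-7.3,"z":0,"ax":0,"ay":0,"az":4.6,"hand":60},{"x":8.0,"y":-7.3,"z":0,"ax":0,"ay":0,"az":4.6,"hand":60},{"x":8.0,"y":-7.3,"z":0,"ax":0,"ay":0,"az":4.6,"hand":60},{"x":8.0,"y":-7.3,"z":0,"ax":0,"ay":0,"az":4.6,"hand":60},{"x":8.0,"y":-7.3,"z":0,"ax":0,"ay":0,"az":4.6,"hand":60},{"x":8.0,"y":-7.3,"z":0,"ax":0,"ay":0,"az":4.6,"hand":60},{"x":8.0,"y":-7.3,"z":0,"ax":0,"ay":0,"az":4.6,"hand":60},{"x":8.0,"y":-7.3,"z":0,"ax":0,"ay":0,"az":4.6,"hand":60}]'

```text
clock: 1.0
eef_pos: [448.0, -190.3, 231.3]
tcp_rot: [3.142, -0.0, -0.155]
contact_force: [0.7, -0.8, -0.0]
opening: 0.706
grasp_force: 0.0
```

```bash
python3 -c "
from h import *
to([548,-45,180])"
```

```text
shift [ 1.525 -3.181  1.026] turn [ 0.    -0.001 -0.01 ] t 1.0 eef [ 448.  -190.3  231.3] rot [ 3.142 -0.    -0.155] F [ 0.7 -0.8 -0. ] q [-0.4   0.14  1.92  0.    1.08  1.32] grip 0.0 0.71
```

Call:
drive_tool --plan '[{"x":1.52,"y":-3.18,"z":0.6,"ax":0,"ay":0,"az":0,"hand":60},{"x":1.52,"y":-3.18,"z":0.8,"ax":0,"ay":0,"az":0,"hand":60},{"x":1.52,"y":-3.18,"z":1.0,"ax":0,"ay":0,"az":0,"hand":60},{"x":1.52,"y":-3.18,"z":1.0,"ax":0,"ay":0,"az":0,"hand":60},{"x":1.52,"y":-3.18,"z":1.0,"ax":0,"ay":0,"az":0,"hand":60},{"x":1.52,"y":-3.18,"z":1.0,"ax":0,"ay":0,"az":0,"hand":60}]'

```text
clock: 1.6
eef_pos: [546.8, -46.4, 180.6]
tcp_rot: [3.141, 0.002, -0.153]
contact_force: [-0.2, 0.4, -0.2]
opening: 0.704
grasp_force: 0.0
```

```bash
python3 - <<'E'
from h import *
import cv2
to([548,-45,120])
o=[]
for n in("side","top"):
    im=imaging.grab_frame(n)[:,:,::-1]
    u,v=proj(n,np.array([548.3,-45,131])).round().astype(int);print(n,u,v)
    o.append(cv2.resize(im[v-50:v+30,u-50:u+50],(400*1,320),interpolation=2))
cv2.imwrite("pics/c.png",np.hstack(o))
E
```

```text
shift [ 0.02  -0.033  1.213] turn [0.004 0.016 0.009] t 1.6 eef [546.8 -46.4 180.6] rot [ 3.141e+00  2.000e-03 -1.530e-01] F [-0.2  0.4 -0.2] q [-0.09  0.29  1.85 -0.    1.01  1.64] grip 0.0 0.7
side 258 182
top 259 191
```

View pics/c.png

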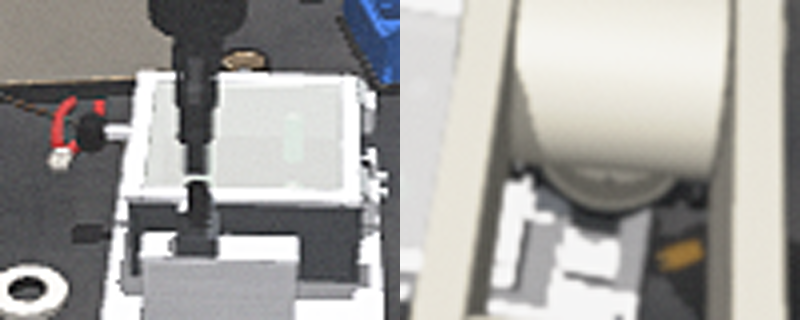

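In the side half the fingers are lined up with the knob (crop ~(198,200)). The arm hides the knob in the top half. I'll descend and grip.

Call:
drive_tool --plan '[{"x":0.02,"y":-0.03,"z":0.6,"ax":0,"ay":0,"az":0,"hand":60},{"x":0.02,"y":-0.03,"z":1.22,"ax":0,"ay":0,"az":0,"hand":60},{"x":0.02,"y":-0.03,"z":1.22,"ax":0,"ay":0,"az":0,"hand":60},{"x":0.02,"y":-0.03,"z":1.22,"ax":0,"ay":0,"az":0,"hand":10},{"x":0.02,"y":-0.03,"z":1.22,"ax":0,"ay":0,"az":0,"hand":10},{"x":0.02,"y":-0.03,"z":1.22,"ax":0,"ay":0,"az":0,"hand":10},{"x":0.02,"y":-0.03,"z":1.22,"ax":0,"ay":0,"az":0,"hand":10},{"x":0.02,"y":-0.03,"z":1.22,"ax":0,"ay":0,"az":0,"hand":10}]' --grip_force 25

```text
clock: 2.5
eef_pos: [550.7, -43.2, 122.8]
tcp_rot: [-3.137, -0.004, -0.157]
contact_force: [1.6, 16.3, 6.2]
opening: 0.227
grasp_force: 25.3
```

Call:
drive_tool --plan '[{"x":0.12,"y":-0.05,"z":0,"ax":0,"ay":0,"az":0,"hand":10},{"x":0.25,"y":-0.05,"z":0,"ax":0,"ay":0,"az":0,"hand":10},{"x":0.4,"y":-0.05,"z":0,"ax":0,"ay":0,"az":0,"hand":10},{"x":0.55,"y":-0.05,"z":0,"ax":0,"ay":0,"az":0,"hand":10},{"x":0.7,"y":-0.05,"z":0,"ax":0,"ay":0,"az":0,"hand":10},{"x":0.76,"y":-0.05,"z":0,"ax":0,"ay":0,"az":0,"hand":10},{"x":0.76,"y":-0.05,"z":0,"ax":0,"ay":0,"az":0,"hand":10}]'

```text
clock: 3.2
eef_pos: [588.7, -48.8, 122.8]
tcp_rot: [-3.141, -0.005, -0.155]
contact_force: [1.7, 3.5, 5.2]
opening: 0.22
grasp_force: 25.2
```

Call:
drive_tool --plan '[{"x":0.04,"y":0,"z":0,"ax":0,"ay":0,"az":0,"hand":10},{"x":0.08,"y":0,"z":0,"ax":0,"ay":0,"az":0,"hand":10},{"x":0.12,"y":0,"z":0,"ax":0,"ay":0,"az":0,"hand":10},{"x":0.12,"y":0,"z":0,"ax":0,"ay":0,"az":0,"hand":10}]'

```text
clock: 3.6
eef_pos: [592.5, -49.5, 122.7]
tcp_rot: [-3.141, -0.001, -0.156]
contact_force: [-6.3, 4.4, 11.8]
opening: 0.225
grasp_force: 25.8
```

Call:
drive_tool --plan '[{"x":0.04,"y":0,"z":0,"ax":0,"ay":0,"az":0,"hand":10},{"x":0.08,"y":0,"z":0,"ax":0,"ay":0,"az":0,"hand":10},{"x":0.08,"y":0,"z":0,"ax":0,"ay":0,"az":0,"hand":10},{"x":0.08,"y":0,"z":0,"ax":0,"ay":0,"az":0,"hand":10}]'

```text
clock: 4.0
eef_pos: [593.1, -49.5, 122.5]
tcp_rot: [-3.141, 0.006, -0.155]
contact_force: [-17.9, 6.9, 21.3]
opening: 0.223
grasp_force: 26.7
```

Force builds with no motion, so the lock is at its end stop. I'll release and rise.

Call:
drive_tool --plan '[{"x":-0.06,"y":0,"z":0,"ax":0,"ay":0,"az":0,"hand":60},{"x":-0.06,"y":0,"z":0,"ax":0,"ay":0,"az":0,"hand":60},{"x":-0.06,"y":0,"z":0,"ax":0,"ay":0,"az":0,"hand":60},{"x":-0.06,"y":0,"z":0,"ax":0,"ay":0,"az":0,"hand":60},{"x":-0.06,"y":0,"z":-0.8,"ax":0,"ay":0,"az":0,"hand":60},{"x":-0.06,"y":0,"z":-1.4,"ax":0,"ay":0,"az":0,"hand":60},{"x":-0.06,"y":0,"z":-1.4,"ax":0,"ay":0,"az":0,"hand":60}]'

```text
clock: 4.7
eef_pos: [596.2, -50.4, 194.6]
tcp_rot: [-3.141, -0.007, -0.155]
contact_force: [0.7, -0.2, 0.0]
opening: 0.701
grasp_force: 0.0
```

```bash
python3 -c "
from h import *
to([470.5,118.9,180])"
```

```text
shift [-3.01  -2.957  0.271] turn [-0.004 -0.068 -0.009] t 4.7 eef [596.2 -50.4 194.6] rot [-3.141 -0.007 -0.155] F [ 0.7 -0.2  0. ] q [-0.09  0.35  1.73 -0.    1.06  1.64] grip 0.0 0.7
```

Call:
drive_tool --plan '[{"x":-3.0,"y":-2.98,"z":0,"ax":0,"ay":0,"az":0,"hand":60},{"x":-3.0,"y":-2.98,"z":0,"ax":0,"ay":0,"az":0,"hand":60},{"x":-3.0,"y":-2.98,"z":0,"ax":0,"ay":0,"az":0,"hand":60},{"x":-3.0,"y":-2.98,"z":0,"ax":0,"ay":0,"az":0,"hand":60},{"x":-3.0,"y":-2.98,"z":0.6,"ax":0,"ay":0,"az":0,"hand":60},{"x":-3.0,"y":-2.98,"z":0.9,"ax":0,"ay":0,"az":0,"hand":60},{"x":-3.0,"y":-2.98,"z":0.9,"ax":0,"ay":0,"az":0,"hand":60},{"x":-3.0,"y":-2.98,"z":0.9,"ax":0,"ay":0,"az":0,"hand":60}]'

```text
clock: 5.5
eef_pos: [468.2, 120.2, 145.1]
tcp_rot: [3.141, 0.001, -0.155]
contact_force: [-0.4, 0.3, 0.0]
opening: 0.703
grasp_force: 0.0
```

```bash
python3 - <<'E'
from h import *
import cv2
to([470.5,120.5,80])
o=[]
for n,X in(("side",[470.5,119,96]),("side",[560,0,110])):
    im=imaging.grab_frame(n)[:,:,::-1]
    u,v=proj(n,np.array(X)).round().astype(int);print(n,u,v)
    o.append(cv2.resize(im[v-50:v+30,u-50:u+50],(400*1,320),interpolation=2))
cv2.imwrite("pics/d.png",np.hstack(o))
E
```

```text
shift [ 0.044 -0.014  1.303] turn [ 0.004  0.006 -0.009] t 5.5 eef [468.2 120.2 145.1] rot [ 3.141e+00  1.000e-03 -1.550e-01] F [-0.4  0.3  0. ] q [ 0.25  0.24  2.01 -0.    0.89  1.97] grip 0.0 0.7
side 231 164
side 259 179
```

View pics/d.png

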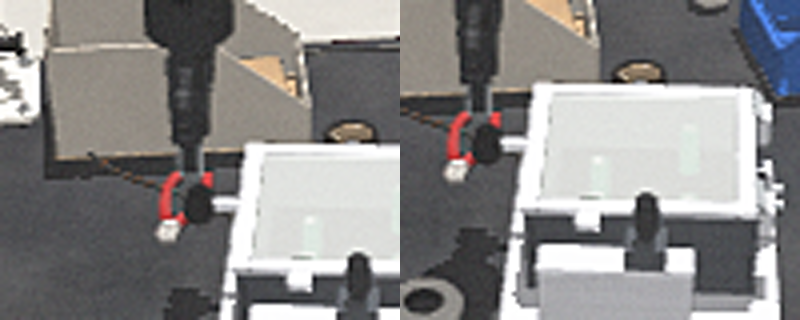

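The picture shows the lock carriage past the lug, which is now free, and the fingers above the guard knob, about 4 mm towards the robot from it. I'll correct for that, descend and grip.

Call:
drive_tool --plan '[{"x":0.08,"y":-0.01,"z":0.5,"ax":0,"ay":0,"az":0,"hand":60},{"x":0.08,"y":-0.01,"z":1.3,"ax":0,"ay":0,"az":0,"hand":60},{"x":0.08,"y":-0.01,"z":1.3,"ax":0,"ay":0,"az":0,"hand":60},{"x":0.08,"y":-0.01,"z":1.3,"ax":0,"ay":0,"az":0,"hand":15},{"x":0.08,"y":-0.01,"z":1.3,"ax":0,"ay":0,"az":0,"hand":15},{"x":0.08,"y":-0.01,"z":1.3,"ax":0,"ay":0,"az":0,"hand":15},{"x":0.08,"y":-0.01,"z":1.3,"ax":0,"ay":0,"az":0,"hand":15},{"x":0.08,"y":-0.01,"z":1.3,"ax":0,"ay":0,"az":0,"hand":15}]' --grip_force 30

```text
clock: 6.4
eef_pos: [473.8, 122.1, 82.4]
tcp_rot: [-3.138, -0.003, -0.157]
contact_force: [-0.4, 12.4, 0.9]
opening: 0.296
grasp_force: 36.9
```

```bash
python3 - <<'E'
from h import *
for a in np.radians([10,20,30,40,50]): print(((240-240*np.cos(a))/50).round(3),(-240*np.sin(a)/50).round(3))
to([470.5,120.5,80])
E
```

```text
0.073 -0.834
0.289 -1.642
0.643 -2.4
1.123 -3.085
1.715 -3.677
shift [-0.06   0.042  0.048] turn [-0.037 -0.031 -0.02 ] t 6.4 eef [473.8 122.1  82.4] rot [-3.138e+00 -3.000e-03 -1.570e-01] F [-0.4 12.4  0.9] q [0.25 0.35 2.04 0.   0.74 1.97] grip 36.9 0.3
```

The knob is gripped (25.3 mm). I'll raise it along the arc.

Call:
drive_tool --plan '[{"x":0.01,"y":-0.04,"z":-0.3,"ax":0,"ay":0,"az":0,"hand":15},{"x":0.04,"y":-0.04,"z":-0.6,"ax":0,"ay":0,"az":0,"hand":15},{"x":0.085,"y":-0.04,"z":-0.9,"ax":0,"ay":0,"az":0,"hand":15},{"x":0.15,"y":-0.04,"z":-1.2,"ax":0,"ay":0,"az":0,"hand":15},{"x":0.24,"y":-0.04,"z":-1.5,"ax":0,"ay":0,"az":0,"hand":15},{"x":0.35,"y":-0.04,"z":-1.8,"ax":0,"ay":0,"az":0,"hand":15},{"x":0.48,"y":-0.04,"z":-2.1,"ax":0,"ay":0,"az":0,"hand":15},{"x":0.643,"y":-0.04,"z":-2.4,"ax":0,"ay":0,"az":0,"hand":15}]'

```text
clock: 7.2
eef_pos: [506.0, 117.1, 202.8]
tcp_rot: [-3.14, -0.005, -0.156]
contact_force: [8.7, -0.5, -8.9]
opening: 0.296
grasp_force: 35.2
```

```bash
python3 - <<'E'
from h import *
import cv2
to([470.5,120.5,80])
u,v=proj("side",np.array([560,80,150])).round().astype(int)
im=imaging.grab_frame("side")[:,:,::-1]
cv2.imwrite("pics/e.png",cv2.resize(im[v-50:v+50,u-60:u+60],(600,500),interpolation=2))
E
```

```text
shift [-0.724  0.047  2.453] turn [-0.012 -0.044 -0.011] t 7.2 eef [506.  117.1 202.8] rot [-3.14  -0.005 -0.156] F [ 8.7 -0.5 -8.9] q [ 0.22  0.22  1.89 -0.    1.03  1.95] grip 35.2 0.3
```

View pics/e.png

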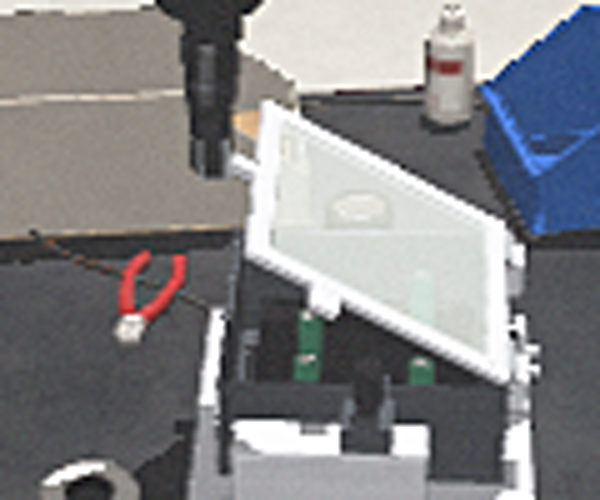

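The guard is up about 30° with the knob held at crop (212,165). I'll carry on to 50°, with a little more +x to relieve the radial pull.

Call:
drive_tool --plan '[{"x":0.17,"y":0,"z":-0.24,"ax":0,"ay":0,"az":0,"hand":15},{"x":0.34,"y":0,"z":-0.47,"ax":0,"ay":0,"az":0,"hand":15},{"x":0.52,"y":0,"z":-0.69,"ax":0,"ay":0,"az":0,"hand":15},{"x":0.72,"y":0,"z":-0.9,"ax":0,"ay":0,"az":0,"hand":15},{"x":0.92,"y":0,"z":-1.1,"ax":0,"ay":0,"az":0,"hand":15},{"x":1.12,"y":0,"z":-1.28,"ax":0,"ay":0,"az":0,"hand":15},{"x":1.12,"y":0,"z":-1.28,"ax":0,"ay":0,"az":0,"hand":15},{"x":1.12,"y":0,"z":-1.28,"ax":0,"ay":0,"az":0,"hand":15}]'

```text
clock: 8.05
eef_pos: [559.5, 108.4, 264.4]
tcp_rot: [3.141, 0.0, -0.155]
contact_force: [-1.7, -1.5, 1.0]
opening: 0.298
grasp_force: 35.7
```

```bash
python3 - <<'E'
from h import *
import cv2
from rig import monitor
to([470.5,120.5,80])
e=monitor.sense()["eef_pos"]
for off in (14,17,19):
    k=e+[0,0,off]; h=nest(P,(100,0,96)); print(off,np.degrees(np.arctan2(k[2]-96,np.hypot(*(k-h)[:2]))),np.linalg.norm(k-h))
print([proj("side",nest(P,(100-240*np.cos(a),0,96+240*np.sin(a)))).round(1).tolist() for a in np.radians([45,50,55])])
# guard front-right corner predicted
print([proj("side",nest(P,(100-205*np.cos(a),-100,96+205*np.sin(a)))).round(1).tolist() for a in np.radians([45,50,55])])
u,v=256,150
im=imaging.grab_frame("side")[:,:,::-1]
cv2.imwrite("pics/f.png",cv2.resize(im[v-50:v+50,u-60:u+60],(600,500),interpolation=2))
E
```

```text
shift [-1.794  0.035  3.689] turn [ 0.001  0.003 -0.01 ] t 8.05 eef [559.5 108.4 264.4] rot [ 3.141  0.    -0.155] F [-1.7 -1.5  1. ] q [ 0.19  0.24  1.72 -0.    1.19  1.91] grip 35.7 0.3
14 50.46907081383945 236.54523314740516
17 50.92709420040007 238.86670872804743
19 51.227516720172765 240.42270278499677
[[249.7, 122.4], [254.3, 118.7], [259.3, 115.4]]
[[255.9, 144.6], [260.0, 141.5], [264.5, 138.6]]
```

View pics/f.png

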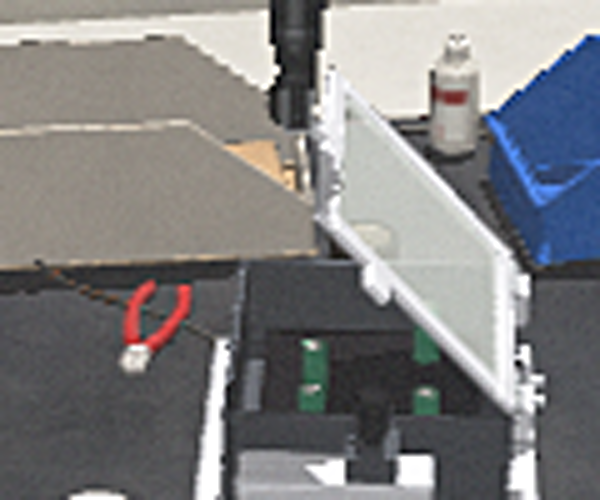

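The front right corner is at crop (318,218), or px (259.6,143.6), and the knob is at px (254,121). Both agree with about 49–51°. I'll let it settle and hand in.

Call:
drive_tool --plan '[{"x":0,"y":0,"z":0,"ax":0,"ay":0,"az":0,"hand":15},{"x":0,"y":0,"z":0,"ax":0,"ay":0,"az":0,"hand":15},{"x":0,"y":0,"z":0,"ax":0,"ay":0,"az":0,"hand":15},{"x":0,"y":0,"z":0,"ax":0,"ay":0,"az":0,"hand":15},{"x":0,"y":0,"z":0,"ax":0,"ay":0,"az":0,"hand":15},{"x":0,"y":0,"z":0,"ax":0,"ay":0,"az":0,"hand":15},{"x":0,"y":0,"z":0,"ax":0,"ay":0,"az":0,"hand":15}]'

```text
clock: 8.8
eef_pos: [559.4, 108.4, 264.3]
tcp_rot: [3.141, 0.0, -0.155]
contact_force: [-4.2, -3.3, 3.8]
opening: 0.295
grasp_force: 35.9
```

```bash
python3 - <<'E'
from rig import monitor,r
s=monitor.sense();print(s["eef_pos"],s["grasp_force"],abs(s["qvel"]).max(),s["contact_force"])
if s["grasp_force"]>10 and abs(s["eef_pos"][2]-264.4)<4: print(r.sign_off())
E
```

```text
[559.41325524 108.43778193 264.33705447] 35.92758776993833 0.002256039943177167 [-4.15442252 -3.28772685  3.76398392]
the job is handed in; nothing more can be done
None
```

I slid the lock to its end stop, raised the guard to about 50° and handed the job in with the gripper still holding the guard steady by its knob; the hand-in returned no verdict.

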